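# Heft the screw tins, rack the part-used ones, hold up the full one

## Task

Three identical closed tins of screws stand on the bench, one nearly full and two part used: feel by lifting them which is the full one. Stand the two part-used tins in the two round pockets of the wooden tray, then swing the tray's keeper bar over their lids until it snaps fully home in its catch, and finish with the full tin gripped and held upright in the air, its underside at least 15 cm above the bench: the program ends while still holding it. Do not tip any tin over, and leave the pliers, screwdriver and masking tape where they lie.

Things in the scene. Friction and masses are not known exactly. Their poses are not given: they have to be found in the camera images.
- tin_a: one of three closed tins that look alike: upright steel cylinder with a plain paper band and a slip-on lid (fixed), 62 mm diameter, 80 mm tall. Origin: centre of its underside, z up its axis. One of the three tins is nearly full and weighs 0.7 to 0.9 kg; each of the other two is part used and weighs 0.27 to 0.5 kg; which is which varies
- tin_b: one of three closed tins that look alike: upright steel cylinder with a plain paper band and a slip-on lid (fixed), 62 mm diameter, 80 mm tall. Origin: centre of its underside, z up its axis. One of the three tins is nearly full and weighs 0.7 to 0.9 kg; each of the other two is part used and weighs 0.27 to 0.5 kg; which is which varies
- tin_c: one of three closed tins that look alike: upright steel cylinder with a plain paper band and a slip-on lid (fixed), 62 mm diameter, 80 mm tall. Origin: centre of its underside, z up its axis. One of the three tins is nearly full and weighs 0.7 to 0.9 kg; each of the other two is part used and weighs 0.27 to 0.5 kg; which is which varies
- tray: wooden board 310 x 110 x 30 mm, fixed. Origin: centre of its underside; x along its length (away from the robot at yaw 0), y to its left, z up. Two round pockets, 70 mm diameter, 18 mm deep, on its centre line at x = -45 and +55 mm. Pivot post (15 mm diameter) at x = -130 mm; steel catch at x = 119 to 150 mm, 128 mm high, open to +y
- pocket_near (a point): centre of the floor of the tray's pocket nearer the pivot, 12 mm above the bench; axes as the tray. A seated tin's lid lies 92 mm above the bench, 6 mm below the bar
- pocket_far (a point): centre of the floor of the tray's pocket nearer the catch, 12 mm above the bench; axes as the tray
- keeper (a joint): angle of the steel keeper bar about its upright pivot, rad: 0 = shut along the tray's centre line (hard stop), growing as it swings to the tray's +y side (anticlockwise from above), up to 1.9. It turns easily and stays where left; over the last 0.06 rad a spring ball in the catch yields to about 7 N at the knob and then holds the bar
- keeper_pivot (a point): point on the pivot axis at the height of the bar, 100 mm above the bench. The bar is flat, 270 mm long from here, 24 mm wide, 98 to 103 mm above the bench
- keeper_knob (a point): centre of the upright black round knob on the bar, 215 mm from the pivot, 127 mm above the bench; the knob is 20 mm in diameter between 117 and 136 mm above the bench and 15 mm below that
- pliers_blue: pliers with blue handles, 55 x 181 x 13 mm, bystander, to be left alone. Origin: centre of the underside
- screwdriver_red: screwdriver with red handle, 29 x 216 x 26 mm, bystander, to be left alone. Origin: centre of the underside
- masking_tape: roll of masking tape, 105 mm diameter, 24 mm high, bystander, to be left alone. Origin: centre of the underside
Mind the look-alikes: they are no part of the job. Leave any orange look-alike of the tin_a alone.

How it is judged:
On the way, in this order (a step that is already met when the one before it is completed fails the run):
1. both part-used tins stand in the tray's pockets (((((distance between tin_b and pocket_near below 0.008 m or distance between tin_b and pocket_far below 0.008 m) and contact force between tin_b and tray below 5.8 N) and ((distance between tin_c and pocket_near below 0.008 m or distance between tin_c and pocket_far below 0.008 m) and contact force between tin_c and tray below 5.8 N)) or (((distance between tin_a and pocket_near below 0.008 m or distance between tin_a and pocket_far below 0.008 m) and contact force between tin_a and tray below 5.8 N) and ((distance between tin_c and pocket_near below 0.008 m or distance between tin_c and pocket_far below 0.008 m) and contact force between tin_c and tray below 5.8 N)) or (((distance between tin_a and pocket_near below 0.008 m or distance between tin_a and pocket_far below 0.008 m) and contact force between tin_a and tray below 5.8 N) and ((distance between tin_b and pocket_near below 0.008 m or distance between tin_b and pocket_far below 0.008 m) and contact force between tin_b and tray below 5.8 N)))), for 0.2 s.
2. the keeper bar is snapped home over them (value of joint keeper below 0.025 rad), for 0.2 s.
At the end, for the whole second after the job is handed in: the two part-used tins stand on the pocket floors (each weighs under 5.8 N there, so neither is the full one); the keeper bar is within 0.025 rad of shut; the full tin is gripped, still, upright within 0.25 rad, its underside over 135 mm above the bench, off the tray (value of joint keeper below 0.025 rad and ((((distance between tin_b and pocket_near below 0.008 m or distance between tin_b and pocket_far below 0.008 m) and contact force between tin_b and tray below 5.8 N) and ((distance between tin_c and pocket_near below 0.008 m or distance between tin_c and pocket_far below 0.008 m) and contact force between tin_c and tray below 5.8 N) and (height (world z) of tin_a above 0.135 m and angle between tin_a's own z axis and vertical below 0.25 rad and contact force between tin_a and the fingers above 1.5 N and contact force between tin_a and tray below 0.3 N and linear speed of tin_a below 0.05 m/s)) or (((distance between tin_a and pocket_near below 0.008 m or distance between tin_a and pocket_far below 0.008 m) and contact force between tin_a and tray below 5.8 N) and ((distance between tin_c and pocket_near below 0.008 m or distance between tin_c and pocket_far below 0.008 m) and contact force between tin_c and tray below 5.8 N) and (height (world z) of tin_b above 0.135 m and angle between tin_b's own z axis and vertical below 0.25 rad and contact force between tin_b and the fingers above 1.5 N and contact force between tin_b and tray below 0.3 N and linear speed of tin_b below 0.05 m/s)) or (((distance between tin_a and pocket_near below 0.008 m or distance between tin_a and pocket_far below 0.008 m) and contact force between tin_a and tray below 5.8 N) and ((distance between tin_b and pocket_near below 0.008 m or distance between tin_b and pocket_far below 0.008 m) and contact force between tin_b and tray below 5.8 N) and (height (world z) of tin_c above 0.135 m and angle between tin_c's own z axis and vertical below 0.25 rad and contact force between tin_c and the fingers above 1.5 N and contact force between tin_c and tray below 0.3 N and linear speed of tin_c below 0.05 m/s)))); the arm keeps its last pose, push and grip.
It fails at once if a tin is tipped over (angle between any of tin_a, tin_b, tin_c's own z axis and vertical above 0.7 rad).
It fails at once if a bystander is moved by more than 30 mm (distance of any of pliers_blue, screwdriver_red, masking_tape from where it was at the start of the episode above 0.03 m).
It also fails if it takes over 72 s, if anything falls off the work surface, if the arm or the gripper's body presses on something with over 40 N, if the wrist force passes 120 N, or if a joint passes its speed limit or range.

## Robot

A 6-joint arm with a two-finger parallel gripper is mounted at the origin on a cart in front of the work surface, level with it; the furniture and walls round the work are solid. World frame = base frame: x ahead of the robot, y to its left, z up, the work surface at z = 0. Lengths are in m, angles in rad, forces in N, time in s.
With the tool pointing down it reaches from about 0.35 to 0.85 m from the base axis. Payload 8.1 kg.
Tool frame: the origin (TCP) lies on the centre line of the jaws, within the pads' length; the fingertips stand 17 mm ahead of it and the grasp point (between the pads) lies 2 mm behind it; z points along the fingers, y is the line along which they close (so a half turn about z gives the same grasp; the last joint's range is limited). The gripper opens to 93 mm and grips with 3 to 60 N. Pads are 15 mm wide; open, the fingers measure 128 mm over their backs; the gripper's body (75 mm by 188 mm) begins 65 mm behind the grasp point.
Start: joints at [1.154, 0.13, 1.488, -0, 1.523, -0.085], TCP at [0.195, 0.567, 0.236] pointing down, gripper open.
Joint ranges: [-2.96, 2.96], [-0.89, 2.26], [0.02, 2.5], [-1.34, 4.48], [0, 2.73], [-2.66, 2.66]. Speed limits (rad/s): [2.39, 2.39, 2.79, 3.14, 3.14, 3.14].

## Interface

Orientations are given as a rotation vector (axis times angle).
In Python, from plant import status, eyes, robot gives the robot as it stands. The module is installed in compiled form; this text tells all that it offers.
- The arm moves only by the tool servo_tool, never from a script. Its argument "plan" is text: rows parted by semicolons, each of 4 numbers parted by spaces: the shift along the tool's x, y, z in m, then the turn about the tool's z in degrees. A call has 1 to 12 rows; each row is the pose to reach, as a shift and turn from the pose commanded when the call began, along the tool's axes at that moment; what a row does not reach only later rows make up. A row lasts 1/12 s, in which the tool goes at most 41.7 mm and 7.16 degrees, less where a joint would pass 70% of its speed; a pose out of reach is approached as far as the arm can. A call with a gripper value outside its range is refused whole. "grip" is the closure, from -1 (fully open) to 1 (shut), set as the call begins (left out, the last holds). The fingers move at their own pace and stop on an object; "grip_force" is the grip in N (left out, the last holds). Time passes only in rows, so rows that repeat a pose let the fingers close. It gives the time, the measured TCP pose, the force, the opening and the grip force at its end, in the units of the state.
- status.read_state(): the state, without advancing time (a new reading comes with each control period).
- eyes.read_camera(name): name is "side" or "top"; returns a dict with "image" (400x640x3 uint8, blue, green, red), "fovy" (degrees; the focal length in pixels is half the picture's height over the tangent of half this angle, whatever the lens; pixels are square), "cx", "cy" (the principal point, pixels), "world_from_camera" (4x4, takes a point from camera to world coordinates). Camera axes: x right, y down, z forward; pixel columns grow to the right and rows downward; lengths in m; the calibration is good to about 2 mm. A picture is of the moment at which its call begins. There is no depth.
- robot.close_job(): hands the job in; it is judged then, once.
The state is a dict: "t": time; "q": joint angles; "dq": joint speeds; "joint_torque": joint torques, N m; "tool_pos": TCP position; "orientation": TCP orientation; "force": force on the tool from outside, world axes, zero at the start; "wrist_torque": the same for the moment, N m; "opening": finger opening in m; "gripper_force": force on a finger pad.
Only numpy, scipy, OpenCV 4.12 (cv2) and the standard library are available. Lean on these libraries where they do the work, as an engineer would, in place of code of your own. Each camera call takes 0.05 s, during which the arm holds its last target. There are 200 camera calls.

## Working session

There is one attempt and no reset: what is moved stays moved. The work goes in short steps, Python scripts to look and compute and a tool call to move; the robot and the scene stay as the last step left them, time stands still between calls to the robot, and variables do not carry over. Pictures are saved under pics/ and viewed, at most 10 in all, crops included, and the job is handed in when it is done.

Besides the shell and the picture viewer there is one more tool, called after "Call:" as a command line: name --argument value ..., lists and objects as JSON in quotes. servo_tool: Moves the arm, as the interface text tells. Its arguments: {"type":"object","properties":{"plan":{"type":"string"},"grip":{"type":"number"},"grip_force":{"type":"number"}},"required":["plan"]}

```bash
mkdir -p pics
cat > h.py <<'E'
import numpy as np, cv2
from scipy.spatial.transform import Rotation as R
from plant import status, eyes, robot
def cam(n):
    c=eyes.read_camera(n); c['f']=200/np.tan(np.radians(c['fovy'])/2); return c
def ray(c,u,v,z):
    T=np.array(c['world_from_camera']); d=T[:3,:3]@[(u-c['cx'])/c['f'],(v-c['cy'])/c['f'],1]
    o=T[:3,3]; return o+d*(z-o[2])/d[2]
def pix(c,p):
    T=np.linalg.inv(np.array(c['world_from_camera'])); q=T[:3,:3]@p+T[:3,3]
    return q[:2]/q[2]*c['f']+[c['cx'],c['cy']]
def st():
    s=status.read_state(); print({k:np.round(s[k],3).tolist() for k in ('t','q','tool_pos','orientation','force','opening','gripper_force')}); return s
E
python3 - <<'E'
from h import *
s=st(); print(R.from_rotvec(s['orientation']).as_matrix().round(3))
for n in('top','side'):
    c=cam(n); print(n,c['fovy'],c['cx'],c['cy'],np.round(c['world_from_camera'],3).tolist()); cv2.imwrite(f'pics/{n}0.png',c['image'])
E
```

```text
{'t': 0.0, 'q': [1.154, 0.131, 1.489, -0.0, 1.523, -0.085], 'tool_pos': [0.195, 0.567, 0.235], 'orientation': [-0.519, -3.098, 0.003], 'force': [-0.148, 0.226, -0.466], 'opening': 0.093, 'gripper_force': 0.0}
[[-0.945  0.326 -0.001]
 [ 0.326  0.945 -0.002]
 [ 0.    -0.002 -1.   ]]
top 57.99056581883761 324.4586356980884 203.63232178873685 [[0.014, -0.996, 0.085, 0.433], [-1.0, -0.014, 0.006, -0.01], [-0.004, -0.085, -0.996, 1.287], [0.0, 0.0, 0.0, 1.0]]
side 57.98327501962405 320.1747961522281 195.3277134820024 [[0.98, -0.126, 0.155, 0.379], [-0.199, -0.661, 0.724, -0.729], [0.011, -0.74, -0.673, 0.766], [0.0, 0.0, 0.0, 1.0]]
```

View pics/top0.png

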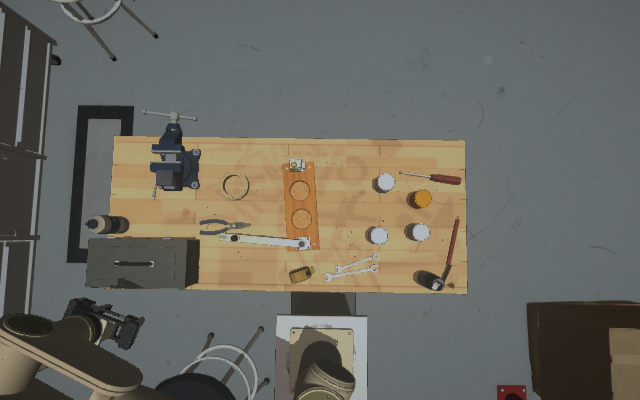

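View pics/side0.png

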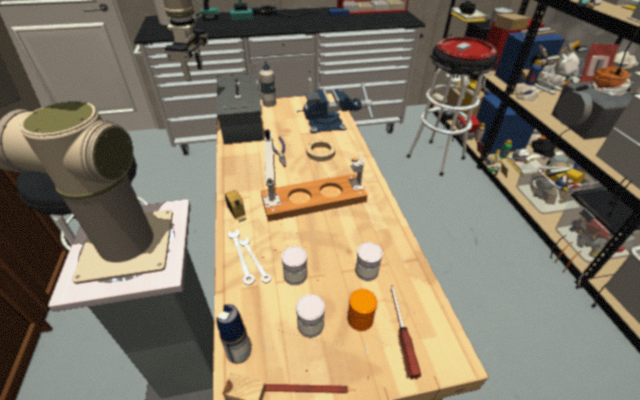

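Top view: three white tins at about (386,183), (377,236) and (420,232), with the orange decoy at (422,199). The tray runs from the pivot (304,243) to the catch (296,165), and the bar is open to the left with its knob near (233,238). The side view agrees.

Run:
```python
from h import *
a=cv2.imread('pics/top0.png')[150:260,195:445]; cv2.imwrite('pics/crop0.png',cv2.resize(a,None,fx=3.2,fy=3.2,interpolation=cv2.INTER_CUBIC))
for n,thr in(('top',150),('side',150)):
    c=cam(n); im=c['image']; hsv=cv2.cvtColor(im,cv2.COLOR_BGR2HSV)
    m=((hsv[...,1]<50)&(hsv[...,2]>thr)).astype(np.uint8)
    k,l,s,ce=cv2.connectedComponentsWithStats(m)
    for i in range(1,k):
        if 60<s[i,4]<3000:
            p=ray(c,*ce[i],.08)
            if .25<p[0]<.8 and abs(p[1])<.6: print(n,s[i].tolist(),ce[i].round(1),p.round(3))
    b=cv2.inRange(hsv,(5,140,60),(14,255,255)) 
    k,l,s,ce=cv2.connectedComponentsWithStats(b)
    for i in range(1,k):
        if 150<s[i,4]<8000: print(n,'or',s[i].tolist(),ce[i].round(1),ray(c,*ce[i],.03).round(3))
```

```text
top [378, 173, 17, 17, 221] [385.8 181.3] [ 0.614 -0.209  0.08 ]
top [413, 223, 17, 18, 221] [420.8 231.8] [ 0.446 -0.326  0.08 ]
top [371, 227, 17, 18, 226] [378.8 235.5] [ 0.432 -0.186  0.08 ]
top [219, 233, 15, 8, 64] [225.7 236.6] [0.421 0.324 0.08 ]
top [237, 235, 74, 15, 518] [274.7 240.9] [0.409 0.16  0.08 ]
top [324, 257, 54, 25, 302] [350.2 269.8] [ 0.317 -0.092  0.08 ]
top or [309, 162, 10, 88, 285] [313.4 209. ] [0.52  0.035 0.03 ]
top or [283, 164, 26, 46, 378] [292.3 181.2] [0.617 0.111 0.03 ]
top or [290, 224, 19, 15, 154] [298.2 231.8] [0.44  0.087 0.03 ]
side [264, 139, 10, 42, 295] [268.8 159.5] [0.411 0.204 0.08 ]
side [265, 195, 15, 11, 98] [271.5 201. ] [0.399 0.011 0.08 ]
side [228, 229, 43, 56, 578] [247.1 258.4] [ 0.323 -0.176  0.08 ]
side [358, 243, 24, 20, 388] [369.6 252.3] [ 0.613 -0.213  0.08 ]
side [282, 246, 25, 21, 406] [293.7 256.4] [ 0.432 -0.191  0.08 ]
side [392, 287, 11, 40, 79] [397.3 308.8] [ 0.625 -0.369  0.08 ]
side [296, 295, 29, 26, 585] [309.9 307.2] [ 0.446 -0.33   0.08 ]
side [218, 312, 11, 8, 63] [223.4 315.4] [ 0.267 -0.314  0.08 ]
side or [589, 65, 40, 22, 552] [609.5  76.3] [2.099 0.641 0.03 ]
side or [266, 175, 101, 46, 1346] [314.9 197.3] [0.531 0.057 0.03 ]
side or [45, 250, 21, 44, 222] [ 55.3 271.8] [-0.14  -0.088  0.03 ]
side or [347, 301, 30, 31, 465] [359.9 319.6] [ 0.553 -0.352  0.03 ]
side or [0, 322, 36, 78, 428] [ 16.9 361.6] [-0.144 -0.307  0.03 ]
side or [400, 331, 21, 47, 311] [409.7 355.9] [ 0.63  -0.449  0.03 ]
side or [264, 384, 85, 8, 380] [305.2 387.9] [ 0.411 -0.467  0.03 ]
```

View pics/crop0.png

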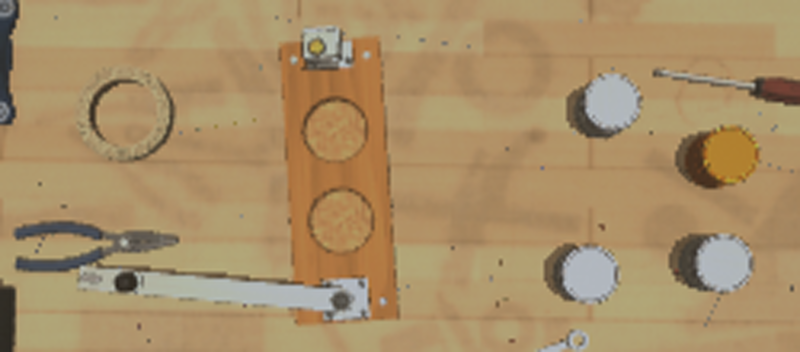

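The crop is clear: pocket rims at about (335,129) and (341,220) in crop pixels, knob at (125,281), pivot at (340,299). Next I'll refine the tray.

Run:
```python
from h import *
o=np.array([195,150])
c=cam('top'); hsv=cv2.cvtColor(c['image'],cv2.COLOR_BGR2HSV)
for u,v in((293,180),(309,205),(290,210),(300,189),(301,219),(270,200),(330,200),(340,190)): print(u,v,hsv[v,u])
g=lambda x,y,z:ray(c,x/3.2+195-.34,y/3.2+150-.34,z)
for nm,x,y,z in(('far',335.5,129,.028),('near',341,220,.028),('knob',125,281,.136),('pivot',341,299,.11),('catch',317,46,.128)): print(nm,g(x,y,z).round(4))
P=[g(*p,.03)[:2] for p in((281,41),(379,37),(399.5,318),(297,325))]; P=np.array(P); print(P.round(3),P.mean(0))
big=cv2.resize(c['image'][150:260,195:445],None,fx=3.2,fy=3.2,interpolation=cv2.INTER_CUBIC)
h=cv2.HoughCircles(cv2.medianBlur(big[...,0],5),cv2.HOUGH_GRADIENT,1,50,param1=80,param2=14,minRadius=26,maxRadius=40)
for x,y,r in h[0]:
    if 270<x<410: print('hough',x,y,r,g(x,y,.028).round(4), r/3.2/c['f']*1.26)
```

```text
293 180 [ 15 160 161]
309 205 [ 15 160 178]
290 210 [ 15 159 178]
300 189 [ 17 130 178]
301 219 [ 16 133 178]
270 200 [ 16 111 166]
330 200 [ 18 106 178]
340 190 [ 19  97 178]
far [0.5869 0.0851 0.028 ]
near [0.487  0.0771 0.028 ]
knob [0.4188 0.2831 0.136 ]
pivot [0.4034 0.0699 0.11  ]
catch [0.6593 0.0981 0.128 ]
[[0.684 0.147]
 [0.689 0.039]
 [0.382 0.012]
 [0.373 0.122]] [0.53193583 0.08002699]
hough 334.5 130.5 29.7 [0.5852 0.0862 0.028 ] 0.03240519682095248
hough 340.5 222.5 29.9 [0.4843 0.0776 0.028 ] 0.03262341363456159
```

Call:
servo_tool --plan "-0.014 -0.01 0.001 -1; -0.042 -0.03 0.004 -3; -0.075 -0.055 0.007 -6; -0.11 -0.08 0.01 -9; -0.14 -0.103 0.013 -12; -0.17 -0.125 0.016 -14; -0.205 -0.15 0.02 -17; -0.24 -0.175 0.023 -20; -0.27 -0.2 0.026 -22; -0.305 -0.222 0.03 -24; -0.335 -0.245 0.033 -24; -0.361 -0.264 0.035 -24" --grip -1 --grip_force 40

```text
t: 1.25
tool_pos: [0.4517, 0.1976, 0.2004]
orientation: [-0.136, 3.138, -0.001]
force: [0.2, 0.9, 0.1]
opening: 0.0929
gripper_force: 0.0
```

```bash
cat >> h.py <<'E'
C=np.array([.532,.080]); YAW=.083
def tw(x,y): # tray -> world
    return C+np.array([[np.cos(YAW),-np.sin(YAW)],[np.sin(YAW),np.cos(YAW)]])@[x,y]
PT=dict(near=tw(-.045,0),far=tw(.055,0),T1=(.614,-.211),T2=(.446,-.328),T3=(.432,-.188))
def to(x,y,z,s=None):
    s=s or status.read_state(); M=R.from_rotvec(s['orientation']).as_matrix()
    d=M.T@(np.array([x,y,z])-s['tool_pos'])
    ang=np.degrees(np.arctan2(M[1,1],M[0,1])-np.pi/2-YAW)
    print('delta',d.round(4),'turn',round(ang,2))
E
python3 -c "
from h import *
s=st(); print(PT)
to(*PT['T3'],.15); to(*PT['T2'],.15); to(*PT['T1'],.15)"
```

```text
{'t': 1.25, 'q': [0.309, -0.144, 1.825, -0.0, 1.46, -1.348], 'tool_pos': [0.452, 0.198, 0.2], 'orientation': [-0.136, 3.138, -0.001], 'force': [0.245, 0.853, 0.135], 'opening': 0.093, 'gripper_force': 0.0}
{'near': array([0.48715491, 0.07626929]), 'far': array([0.58681066, 0.08455976]), 'T1': (0.614, -0.211), 'T2': (0.446, -0.328), 'T3': (0.432, -0.188)}
delta [ 0.0529 -0.3825  0.0505] turn 0.2
delta [ 0.0511 -0.5232  0.0506] turn 0.2
delta [-0.1264 -0.4211  0.0506] turn 0.2
```

Call:
servo_tool --plan "0 -0.015 0 0; 0.005 -0.05 0 0; 0.01 -0.09 0 0; 0.016 -0.13 0 0; 0.022 -0.17 0 0; 0.03 -0.21 0 0; 0.035 -0.25 0 0; 0.04 -0.285 0.01 0; 0.045 -0.32 0.03 0; 0.05 -0.355 0.04 0; 0.053 -0.375 0.047 0; 0.053 -0.3825 0.05 0"

```text
t: 2.25
tool_pos: [0.4299, -0.1881, 0.1493]
orientation: [0.132, -3.137, -0.0]
force: [0.4, 0.5, -0.6]
opening: 0.0931
gripper_force: 0.0
```

```bash
python3 -c "
from h import *
st(); to(*PT['T3'],.055)
c=cam('top'); cv2.imwrite('pics/t1.png',np.hstack([cv2.resize(c['image'][170:290,320:450],None,fx=3,fy=3),cv2.resize(cam('side')['image'][190:310,210:340],None,fx=3,fy=3)]))"
```

```text
{'t': 2.25, 'q': [-0.521, -0.17, 1.944, -0.001, 1.369, -2.176], 'tool_pos': [0.43, -0.188, 0.149], 'orientation': [0.132, -3.137, -0.0], 'force': [0.379, 0.484, -0.578], 'opening': 0.093, 'gripper_force': 0.0}
delta [-0.0023 -0.0001  0.0943] turn 0.06
```

View pics/t1.png

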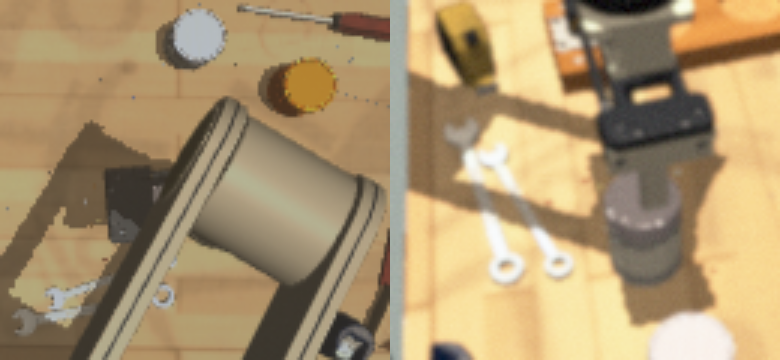

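The gripper stands centred over T3, with its fingers either side of the lid (side half, about (645,200)). I'll descend and grip.

Call:
servo_tool --plan "0 0 0.008 0; -0.001 0 0.03 0; -0.002 0 0.055 0; -0.002 0 0.075 0; -0.002 0 0.088 0; -0.002 0 0.094 0; -0.002 0 0.094 0"

```text
t: 2.93
tool_pos: [0.4326, -0.1836, 0.0553]
orientation: [0.14, -3.136, -0.002]
force: [-0.7, 0.4, 0.6]
opening: 0.093
gripper_force: 0.0
```

Call:
servo_tool --plan "0 0 0 0; 0 0 0 0; 0 0 0 0; 0 0 0 0; 0 0 0 0; 0 0 0 0; 0 0 -0.01 0; 0 0 -0.03 0; 0 0 -0.05 0; 0 0 -0.06 0; 0 0 -0.06 0; 0 0 -0.06 0" --grip 1 --grip_force 40

```text
t: 3.93
tool_pos: [0.4331, -0.1852, 0.1164]
orientation: [-0.137, 3.138, 0.0]
force: [0.2, -0.6, -8.7]
opening: 0.0609
gripper_force: 40.0
```

```bash
python3 -c "
from h import *
st(); to(*PT['near'],.16); to(*PT['far'],.16)"
```

```text
{'t': 3.933, 'q': [-0.513, -0.132, 1.973, 0.0, 1.3, -2.171], 'tool_pos': [0.433, -0.185, 0.116], 'orientation': [-0.137, 3.138, 0.0], 'force': [0.173, -0.625, -8.69], 'opening': 0.061, 'gripper_force': 39.986}
delta [-0.0766  0.2558 -0.0436] turn 0.23
delta [-0.1766  0.2554 -0.0435] turn 0.23
```

8.7 N means T3 is the full tin. I'll confirm the reading at rest, set it back down and release.

Call:
servo_tool --plan "0 0 0 0; 0 0 0 0; 0 0 0 0"

```text
t: 4.18
tool_pos: [0.4323, -0.1849, 0.1152]
orientation: [0.137, -3.136, -0.002]
force: [0.7, 0.1, -7.8]
opening: 0.0607
gripper_force: 40.0
```

Call:
servo_tool --plan "0 0 0.015 0; 0 0 0.035 0; 0 0 0.05 0; 0 0 0.057 0; 0 0 0.06 0; 0 0 0.06 0; 0 0 0.06 0"

```text
t: 4.77
tool_pos: [0.4331, -0.1853, 0.0571]
orientation: [0.137, -3.138, -0.001]
force: [-4.3, 2.2, 1.1]
opening: 0.0607
gripper_force: 40.0
```

Call:
servo_tool --plan "0 0 0 0; 0 0 0 0; 0 0 0 0; 0 0 0 0; 0 0 -0.015 0; 0 0 -0.05 0; 0 0 -0.08 0; 0 0 -0.105 0; 0 0 -0.12 0; 0 0 -0.12 0; 0 0 -0.12 0" --grip -1

```text
t: 5.68
tool_pos: [0.434, -0.1859, 0.1775]
orientation: [-0.137, 3.136, -0.002]
force: [0.1, -0.1, -1.6]
opening: 0.0929
gripper_force: 0.0
```

```bash
python3 -c "
from h import *
st(); to(*PT['T2'],.15); to(*PT['T1'],.17)"
```

```text
{'t': 5.683, 'q': [-0.513, -0.191, 1.909, 0.0, 1.42, -2.171], 'tool_pos': [0.434, -0.186, 0.178], 'orientation': [-0.137, 3.136, -0.002], 'force': [0.093, -0.127, -1.579], 'opening': 0.093, 'gripper_force': 0.0}
delta [ 0.0005 -0.1426  0.0278] turn 0.23
delta [-0.1771 -0.0407  0.008 ] turn 0.23
```

T3 is full (about 8 N). T1 next.

Call:
servo_tool --plan "-0.015 -0.004 0 0; -0.045 -0.011 0 0; -0.08 -0.018 0 0; -0.115 -0.026 0 0; -0.145 -0.034 0 0; -0.168 -0.039 0 0; -0.177 -0.041 0 0; -0.177 -0.041 0.02 0; -0.177 -0.041 0.045 0; -0.177 -0.041 0.06 0; -0.177 -0.041 0.06 0"

```text
t: 6.6
tool_pos: [0.6092, -0.2092, 0.1091]
orientation: [0.136, -3.129, -0.007]
force: [0.2, 0.5, -0.0]
opening: 0.0927
gripper_force: 0.0
```

```bash
python3 -c "
from h import *
st(); to(*PT['T1'],.055)"
```

```text
{'t': 6.6, 'q': [-0.41, 0.345, 1.475, -0.0, 1.333, -2.068], 'tool_pos': [0.609, -0.209, 0.109], 'orientation': [0.136, -3.129, -0.007], 'force': [0.166, 0.461, -0.011], 'opening': 0.093, 'gripper_force': 0.0}
delta [-0.0051 -0.0025  0.0541] turn 0.23
```

Call:
servo_tool --plan "0 0 0.015 0; 0 0 0.035 0; 0 0 0.048 0; 0 0 0.054 0; 0 0 0.054 0; 0 0 0.054 0"

```text
t: 7.1
tool_pos: [0.6129, -0.2108, 0.0627]
orientation: [0.137, -3.138, -0.0]
force: [0.1, -0.1, -0.2]
opening: 0.093
gripper_force: 0.0
```

```bash
python3 -c "
from h import *
st(); to(*PT['T1'],.055)"
```

```text
{'t': 7.1, 'q': [-0.41, 0.395, 1.502, -0.0, 1.245, -2.068], 'tool_pos': [0.613, -0.211, 0.063], 'orientation': [0.137, -3.138, -0.0], 'force': [0.128, -0.128, -0.169], 'opening': 0.093, 'gripper_force': 0.0}
delta [-0.001  -0.0003  0.0077] turn 0.23
```

Call:
servo_tool --plan "-0.001 0 0.007 0; -0.001 0 0.007 0; -0.001 0 0.007 0; -0.001 0 0.007 0"

```text
t: 7.43
tool_pos: [0.6144, -0.2108, 0.0562]
orientation: [-0.137, 3.138, -0.0]
force: [0.4, -0.2, 0.4]
opening: 0.0933
gripper_force: 0.0
```

Call:
servo_tool --plan "0 0 0 0; 0 0 0 0; 0 0 0 0; 0 0 0 0; 0 0 0 0; 0 0 -0.01 0; 0 0 -0.035 0; 0 0 -0.065 0; 0 0 -0.09 0; 0 0 -0.1 0; 0 0 -0.1 0; 0 0 -0.1 0" --grip 1 --grip_force 35

```text
t: 8.43
tool_pos: [0.614, -0.2107, 0.1552]
orientation: [-0.137, 3.139, -0.0]
force: [0.4, -0.4, -5.1]
opening: 0.061
gripper_force: 35.0
```

```bash
python3 -c "
from h import *
cam('top');cam('top')
st(); to(*PT['far'],.155)"
```

```text
{'t': 8.533, 'q': [-0.41, 0.31, 1.434, -0.0, 1.401, -2.067], 'tool_pos': [0.613, -0.21, 0.153], 'orientation': [0.137, -3.135, -0.003], 'force': [-0.539, 0.236, -4.736], 'opening': 0.061, 'gripper_force': 34.982}
delta [ 2.000e-04  2.959e-01 -1.600e-03] turn 0.23
```

Part-used (about 4.8 N), so it goes to the far pocket.

Call:
servo_tool --plan "0 0.01 0 0; 0 0.035 0 0; 0 0.07 0 0; 0 0.105 0 0; 0 0.14 0 0; 0 0.175 0 0; 0 0.21 0 0; 0 0.242 0 0; 0 0.268 0 0; 0 0.286 0 0; 0 0.295 0 0; 0 0.296 0 0"

```text
t: 9.53
tool_pos: [0.5871, 0.0862, 0.1543]
orientation: [0.141, -3.136, -0.001]
force: [-0.2, -0.4, -4.3]
opening: 0.0609
gripper_force: 35.0
```

Call:
servo_tool --plan "0 0 0.01 0; 0 0 0.03 0; 0 0 0.045 0; 0 0 0.05 0; 0 0 0.05 0; 0 0 0.05 0"

```text
t: 10.03
tool_pos: [0.5882, 0.0831, 0.1053]
orientation: [0.135, -3.138, 0.0]
force: [-0.5, -0.3, -3.4]
opening: 0.0606
gripper_force: 35.0
```

```bash
python3 -c "
from h import *
st(); to(*PT['far'],.068)
a=cam('top')['image'][140:270,230:360];b=cam('side')['image'][130:260,240:390]
cv2.imwrite('pics/t2.png',np.hstack([cv2.resize(a,(390,390)),cv2.resize(b,(450,390))])[:,:800])"
```

```text
{'t': 10.033, 'q': [0.054, 0.212, 1.64, -0.0, 1.29, -1.602], 'tool_pos': [0.588, 0.083, 0.105], 'orientation': [0.135, -3.138, 0.0], 'force': [-0.454, -0.289, -3.439], 'opening': 0.061, 'gripper_force': 34.982}
delta [0.0012 0.0016 0.0373] turn 0.16
```

View pics/t2.png

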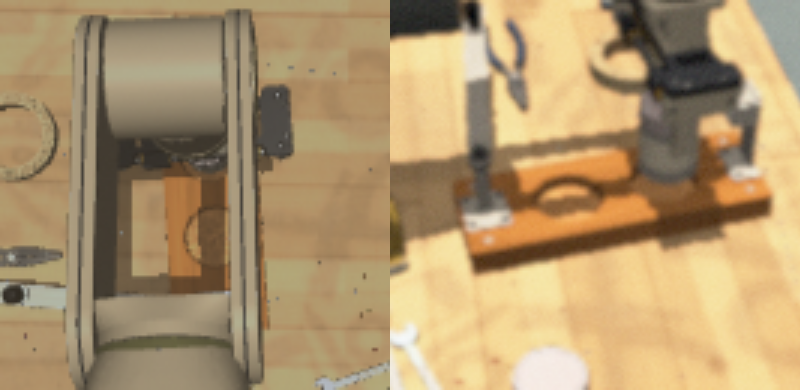

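The tin hangs over the far pocket and the near pocket is empty. Now to lower it.

Call:
servo_tool --plan "0.001 0.001 0.008 0; 0.001 0.001 0.016 0; 0.001 0.001 0.023 0; 0.001 0.001 0.028 0; 0.001 0.001 0.032 0; 0.001 0.001 0.035 0; 0.001 0.001 0.037 0; 0.001 0.001 0.037 0; 0.001 0.001 0.037 0"

```text
t: 10.88
tool_pos: [0.5873, 0.085, 0.0695]
orientation: [0.137, -3.139, 0.0]
force: [-5.6, -0.6, 5.1]
opening: 0.0608
gripper_force: 35.0
```

```bash
python3 -c "
from h import *
st(); to(*PT['far'],.068)"
```

```text
{'t': 10.883, 'q': [0.057, 0.251, 1.666, -0.0, 1.225, -1.601], 'tool_pos': [0.587, 0.085, 0.069], 'orientation': [0.137, -3.139, 0.0], 'force': [-5.63, -0.633, 5.115], 'opening': 0.061, 'gripper_force': 34.998}
delta [ 0.0005 -0.0004  0.0015] turn 0.24
```

Call:
servo_tool --plan "0 0 0 0; 0 0 0 0; 0 0 0 0; 0 0 0 0; 0 0 -0.015 0; 0 0 -0.045 0; 0 0 -0.075 0; 0 0 -0.1 0; 0 0 -0.11 0; 0 0 -0.11 0" --grip -1

```text
t: 11.72
tool_pos: [0.5894, 0.0852, 0.1822]
orientation: [-0.137, 3.132, 0.0]
force: [-0.0, -0.6, 0.2]
opening: 0.0929
gripper_force: 0.0
```

```bash
python3 -c "
from h import *
st(); to(*PT['T2'],.18)"
```

```text
{'t': 11.717, 'q': [0.057, 0.142, 1.573, -0.0, 1.42, -1.6], 'tool_pos': [0.589, 0.085, 0.182], 'orientation': [-0.137, 3.132, 0.0], 'force': [-0.019, -0.572, 0.183], 'opening': 0.093, 'gripper_force': 0.0}
delta [ 0.1789 -0.3991  0.0011] turn 0.24
```

Call:
servo_tool --plan "0.006 -0.014 0 0; 0.02 -0.044 0 0; 0.036 -0.08 0 0; 0.052 -0.116 0 0; 0.068 -0.152 0 0; 0.085 -0.19 0 0; 0.102 -0.227 0 0; 0.118 -0.264 0 0; 0.135 -0.3 0 0; 0.152 -0.338 0 0; 0.168 -0.374 0 0; 0.178 -0.399 0 0"

```text
t: 12.72
tool_pos: [0.4411, -0.3305, 0.1757]
orientation: [0.134, -3.135, -0.003]
force: [-0.1, -0.2, -0.3]
opening: 0.0928
gripper_force: 0.0
```

Call:
servo_tool --plan "0 0 0.01 0; 0 0 0.035 0; 0 0 0.055 0; 0 0 0.065 0; 0 0 0.065 0"

```text
t: 13.13
tool_pos: [0.4418, -0.3255, 0.1085]
orientation: [0.136, -3.132, -0.009]
force: [0.7, 0.1, -0.4]
opening: 0.093
gripper_force: 0.0
```

Run:
```python
from h import *
st(); to(*PT['T2'],.055)
c=cam('top'); im=c['image']; hsv=cv2.cvtColor(im,cv2.COLOR_BGR2HSV)
m=((hsv[...,1]<50)&(hsv[...,2]>150)).astype(np.uint8)
k,l,s,ce=cv2.connectedComponentsWithStats(m)
for i in range(1,k):
    if 60<s[i,4]<3000:
        p=ray(c,*ce[i],.08)
        if .25<p[0]<.8 and abs(p[1])<.6: print(s[i].tolist(),p.round(3),ray(c,*ce[i],.092).round(3))
cv2.imwrite('pics/t3.png',cv2.resize(im[130:290,220:460],None,fx=3,fy=3))
```

```text
{'t': 13.133, 'q': [-0.728, 0.099, 1.761, -0.0, 1.291, -2.386], 'tool_pos': [0.442, -0.326, 0.108], 'orientation': [0.136, -3.132, -0.009], 'force': [0.697, 0.12, -0.375], 'opening': 0.093, 'gripper_force': 0.0}
delta [-0.0043 -0.0032  0.0534] turn 0.23
[290, 158, 11, 10, 63] [0.677 0.098 0.08 ] [0.675 0.097 0.092]
[290, 179, 17, 17, 224] [0.589 0.086 0.08 ] [0.588 0.086 0.092]
[219, 233, 16, 8, 70] [0.421 0.325 0.08 ] [0.421 0.321 0.092]
[237, 235, 73, 15, 520] [0.409 0.162 0.08 ] [0.409 0.16  0.092]
[375, 234, 13, 11, 68] [ 0.418 -0.197  0.08 ] [ 0.418 -0.195  0.092]
```

View pics/t3.png

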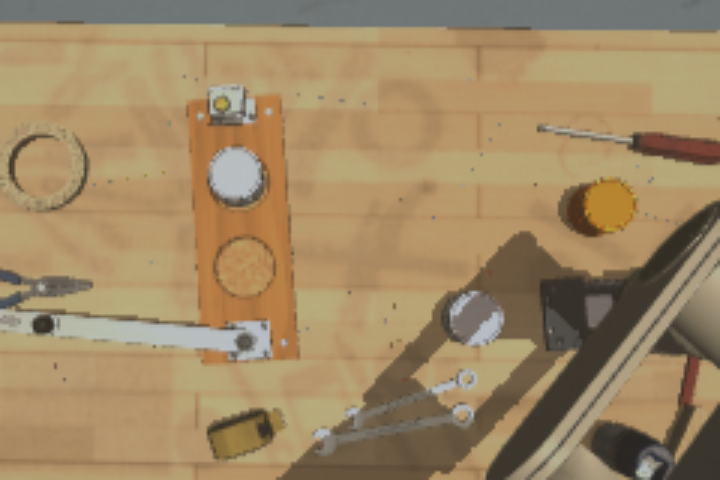

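The first tin is seated centrally in the far pocket (picture (236,176)) at world (0.588,0.086). The near pocket is free at (245,266), and the gripper is above T2. I'll correct slightly while descending.

Call:
servo_tool --plan "-0.001 -0.001 0.015 0; -0.001 -0.002 0.035 0; -0.001 -0.002 0.048 0; -0.001 -0.002 0.053 0; -0.001 -0.002 0.053 0; -0.001 -0.002 0.053 0; -0.001 -0.002 0.053 0"

```text
t: 13.77
tool_pos: [0.4465, -0.3304, 0.0619]
orientation: [-0.137, 3.137, -0.002]
force: [0.4, 0.3, 0.8]
opening: 0.0929
gripper_force: 0.0
```

```bash
python3 -c "
from h import *
st(); to(*PT['T2'],.055)"
```

```text
{'t': 13.767, 'q': [-0.729, 0.163, 1.782, -0.0, 1.194, -2.387], 'tool_pos': [0.447, -0.33, 0.062], 'orientation': [-0.137, 3.137, -0.002], 'force': [0.416, 0.297, 0.797], 'opening': 0.093, 'gripper_force': 0.0}
delta [0.0003 0.0024 0.0069] turn 0.24
```

Call:
servo_tool --plan "0 0.002 0.006 0; 0 0.002 0.006 0; 0 0.002 0.006 0"

```text
t: 14.02
tool_pos: [0.4456, -0.3277, 0.0546]
orientation: [0.137, -3.138, -0.0]
force: [0.5, -0.4, -0.2]
opening: 0.0934
gripper_force: 0.0
```

Call:
servo_tool --plan "0 0 0 0; 0 0 0 0; 0 0 0 0; 0 0 0 0; 0 0 0 0; 0 0 -0.01 0; 0 0 -0.035 0; 0 0 -0.065 0; 0 0 -0.09 0; 0 0 -0.1 0; 0 0 -0.1 0; 0 0 -0.1 0" --grip 1 --grip_force 35

```text
t: 15.02
tool_pos: [0.4455, -0.3278, 0.1542]
orientation: [-0.137, 3.139, -0.0]
force: [0.4, -0.2, -5.0]
opening: 0.0608
gripper_force: 35.0
```

```bash
python3 -c "
from h import *
cam('top');cam('top')
st(); to(*PT['near'],.155)"
```

```text
{'t': 15.117, 'q': [-0.727, 0.059, 1.719, -0.0, 1.368, -2.385], 'tool_pos': [0.445, -0.327, 0.152], 'orientation': [0.137, -3.136, -0.004], 'force': [-0.838, 0.069, -5.458], 'opening': 0.061, 'gripper_force': 34.991}
delta [-0.0775  0.3979 -0.0019] turn 0.23
```

Part-used (about 5 N). I'll carry it to the near pocket a little higher, to clear T3.

Call:
servo_tool --plan "-0.002 0.01 -0.008 0; -0.007 0.036 -0.018 0; -0.014 0.072 -0.02 0; -0.021 0.11 -0.02 0; -0.029 0.148 -0.02 0; -0.036 0.186 -0.02 0; -0.044 0.224 -0.02 0; -0.051 0.262 -0.02 0; -0.058 0.3 -0.02 0; -0.066 0.338 -0.02 0; -0.073 0.372 -0.02 0; -0.0765 0.39 -0.02 0"

```text
t: 16.12
tool_pos: [0.4867, 0.0715, 0.1737]
orientation: [0.14, -3.137, -0.003]
force: [0.4, 0.1, -4.0]
opening: 0.061
gripper_force: 35.0
```

Call:
servo_tool --plan "-0.001 0.006 0 0; -0.001 0.0075 0.005 0; -0.001 0.0075 0.02 0; -0.001 0.0075 0.04 0; -0.001 0.0075 0.058 0; -0.001 0.0075 0.068 0; -0.001 0.0075 0.068 0; -0.001 0.0075 0.068 0"

```text
t: 16.78
tool_pos: [0.4875, 0.0741, 0.106]
orientation: [0.135, -3.137, 0.0]
force: [0.2, 0.7, -4.4]
opening: 0.0609
gripper_force: 35.0
```

```bash
python3 -c "
from h import *
st(); to(*PT['near'],.067)"
```

```text
{'t': 16.783, 'q': [0.047, -0.055, 1.921, -0.0, 1.277, -1.61], 'tool_pos': [0.488, 0.074, 0.106], 'orientation': [0.135, -3.137, 0.0], 'force': [0.208, 0.688, -4.381], 'opening': 0.061, 'gripper_force': 34.991}
delta [0.0001 0.0022 0.039 ] turn 0.18
```

Call:
servo_tool --plan "0 0.002 0.008 0; 0 0.002 0.016 0; 0 0.002 0.024 0; 0 0.002 0.03 0; 0 0.002 0.034 0; 0 0.002 0.037 0; 0 0.002 0.039 0; 0 0.002 0.039 0; 0 0.002 0.039 0"

```text
t: 17.53
tool_pos: [0.4882, 0.0768, 0.0689]
orientation: [0.137, -3.138, 0.0]
force: [-7.7, -1.1, 9.6]
opening: 0.0609
gripper_force: 35.0
```

Call:
servo_tool --plan "0 0 0 0; 0 0 0 0; 0 0 0 0; 0 0 0 0; 0 0 -0.015 0; 0 0 -0.045 0; 0 0 -0.075 0; 0 0 -0.105 0; 0 0 -0.125 0; 0 0 -0.13 0; 0 0 -0.13 0; 0 0 -0.13 0" --grip -1

```text
t: 18.53
tool_pos: [0.4878, 0.0769, 0.1966]
orientation: [0.137, -3.138, 0.0]
force: [-0.9, -0.1, 0.6]
opening: 0.0929
gripper_force: 0.0
```

```bash
python3 -c "
from h import *
st(); to(.419,.2831,.22);to(*(.5*(tw(-.13,0)+[.419,.2831])),.2); print(tw(-.13,0))"
```

```text
{'t': 18.533, 'q': [0.052, -0.138, 1.827, 0.0, 1.453, -1.605], 'tool_pos': [0.488, 0.077, 0.197], 'orientation': [0.137, -3.138, 0.0], 'force': [-0.851, -0.118, 0.559], 'opening': 0.093, 'gripper_force': 0.0}
delta [ 0.0506  0.2114 -0.0233] turn 0.23
delta [ 0.0682  0.1056 -0.0033] turn 0.23
[0.40244753 0.06922238]
```

Call:
servo_tool --plan "0.002 0.007 0 -3; 0.006 0.025 0 -9; 0.011 0.045 0 -16; 0.016 0.066 0 -23; 0.021 0.088 0 -30; 0.026 0.11 0 -37; 0.031 0.132 0 -44; 0.036 0.152 0 -51; 0.041 0.172 0 -58; 0.046 0.19 0 -65; 0.049 0.204 0 -72; 0.0505 0.2115 0 -78"

```text
t: 19.53
tool_pos: [0.4175, 0.2841, 0.1948]
orientation: [2.088, -2.342, -0.002]
force: [0.5, -0.2, -0.1]
opening: 0.0934
gripper_force: 0.0
```

Call:
servo_tool --plan "0 0 0 -2; 0 0 0 -3; 0 0 0 -3; 0 0 0 -3"

```text
t: 19.87
tool_pos: [0.4189, 0.2827, 0.1963]
orientation: [2.139, -2.298, -0.001]
force: [-0.5, -0.4, -1.1]
opening: 0.0931
gripper_force: 0.0
```

Run:
```python
from h import *
s=st(); M=R.from_rotvec(s['orientation']).as_matrix(); print(M.round(3))
to(.419,.2831,.127)
c=cam('top'); im=c['image']; hsv=cv2.cvtColor(im,cv2.COLOR_BGR2HSV)
m=((hsv[...,1]<50)&(hsv[...,2]>150)).astype(np.uint8)
k,l,ss,ce=cv2.connectedComponentsWithStats(m)
for i in range(1,k):
    if 60<ss[i,4]<3000:
        p=ray(c,*ce[i],.08)
        if .25<p[0]<.8 and abs(p[1])<.6: print(ss[i].tolist(),p.round(3),ray(c,*ce[i],.092).round(3))
a=im[130:290,220:400]; b=cam('side')['image'][90:250,220:400]
cv2.imwrite('pics/t4.png',cv2.resize(np.hstack([a,b]),None,fx=2.2,fy=2.2))
```

```text
{'t': 19.867, 'q': [0.492, -0.104, 1.797, -0.0, 1.451, -2.578], 'tool_pos': [0.419, 0.283, 0.196], 'orientation': [2.139, -2.298, -0.001], 'force': [-0.457, -0.392, -1.099], 'opening': 0.093, 'gripper_force': 0.0}
[[-0.072 -0.997 -0.002]
 [-0.997  0.072 -0.001]
 [ 0.001  0.002 -1.   ]]
delta [-0.0005 -0.0002  0.0693] turn 81.14
[290, 158, 11, 10, 63] [0.677 0.098 0.08 ] [0.675 0.097 0.092]
[290, 179, 17, 17, 222] [0.589 0.087 0.08 ] [0.588 0.086 0.092]
[291, 208, 18, 18, 231] [0.49  0.079 0.08 ] [0.49  0.078 0.092]
[370, 227, 18, 18, 240] [ 0.431 -0.184  0.08 ] [ 0.431 -0.182  0.092]
[244, 235, 67, 15, 465] [0.408 0.148 0.08 ] [0.408 0.146 0.092]
[324, 257, 54, 25, 310] [ 0.317 -0.092  0.08 ] [ 0.318 -0.091  0.092]
```

View pics/t4.png

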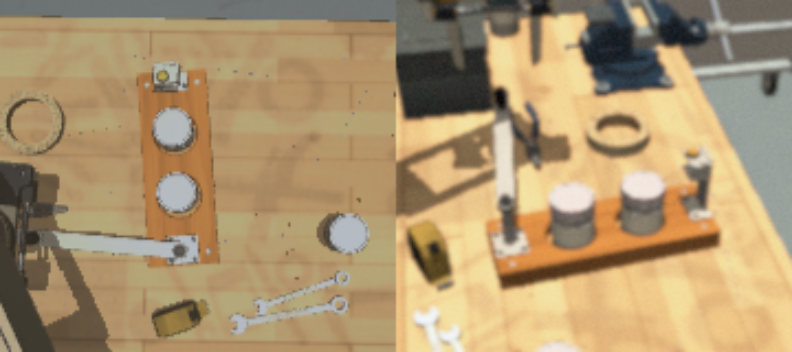

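Both tins stand seated in the pockets, and the gripper is over the knob with the jaws spanning the bar. I'll descend and close softly on the knob.

Call:
servo_tool --plan "0 0 0.01 0; 0 0 0.03 0; 0 0 0.05 0; 0 0 0.063 0; 0 0 0.068 0; 0 0 0.068 0; 0 0 0.068 0"

```text
t: 20.55
tool_pos: [0.4194, 0.2831, 0.1297]
orientation: [2.142, -2.298, -0.0]
force: [0.3, 0.4, 0.7]
opening: 0.0928
gripper_force: 0.0
```

Call:
servo_tool --plan "0 0 0 0; 0 0 0 0; 0 0 0 0; 0 0 0 0; 0 0 0 0; 0 0 0 0; 0 0 0 0; 0 0 0 0" --grip 1 --grip_force 8

```text
t: 21.22
tool_pos: [0.4194, 0.2832, 0.1296]
orientation: [2.142, -2.298, 0.0]
force: [0.0, 0.9, 0.1]
opening: 0.0443
gripper_force: 0.0
```

Run:
```python
from h import *
s=st(); M=R.from_rotvec(s['orientation']).as_matrix()
p=np.array(s['tool_pos']); pv=tw(-.13,0); v=p[:2]-pv; a0=np.arctan2(v[1],v[0]); print('r',np.hypot(*v),'theta',a0-YAW)
for th in np.linspace(a0-YAW,-.01,25)[1:]:
    q=np.r_[pv+.215*np.array([np.cos(th+YAW),np.sin(th+YAW)]),.127]
    print((M.T@(q-p)).round(3)[:2], round(np.degrees(a0-YAW-th),1))
```

```text
{'t': 21.217, 'q': [0.493, -0.047, 1.868, -0.0, 1.321, -2.579], 'tool_pos': [0.419, 0.283, 0.13], 'orientation': [2.142, -2.298, 0.0], 'force': [0.039, 0.881, 0.095], 'opening': 0.044, 'gripper_force': 0.0}
r 0.21462031594624745 theta 1.4087862228886525
[ 0.    -0.013] 3.4
[ 0.001 -0.025] 6.8
[ 0.003 -0.038] 10.2
[ 0.006 -0.05 ] 13.5
[ 0.01  -0.063] 16.9
[ 0.014 -0.075] 20.3
[ 0.019 -0.086] 23.7
[ 0.024 -0.098] 27.1
[ 0.03  -0.109] 30.5
[ 0.037 -0.119] 33.9
[ 0.045 -0.13 ] 37.3
[ 0.053 -0.14 ] 40.6
[ 0.061 -0.149] 44.0
[ 0.071 -0.158] 47.4
[ 0.08  -0.166] 50.8
[ 0.09  -0.174] 54.2
[ 0.101 -0.181] 57.6
[ 0.112 -0.187] 61.0
[ 0.123 -0.193] 64.4
[ 0.135 -0.198] 67.7
[ 0.147 -0.202] 71.1
[ 0.159 -0.206] 74.5
[ 0.171 -0.209] 77.9
[ 0.184 -0.211] 81.3
```

Call:
servo_tool --plan "0 0 0 0; 0 0 0 0; 0 0 0 0; 0 0 0 0; 0 0 0 0; 0 0 0 0"

```text
t: 21.72
tool_pos: [0.4194, 0.2832, 0.1296]
orientation: [2.142, -2.298, -0.0]
force: [-0.1, 0.6, -1.1]
opening: 0.02
gripper_force: 8.0
```

Call:
servo_tool --plan "0 -0.006 0 1.5; 0 -0.013 0 3.4; 0.001 -0.025 0 6.8; 0.003 -0.038 0 10.2; 0.006 -0.05 0 13.5; 0.01 -0.063 0 17; 0.014 -0.075 0 20.3; 0.019 -0.086 0 23.7; 0.024 -0.098 0 27; 0.03 -0.109 0 30.5; 0.037 -0.119 0 34; 0.045 -0.13 0 37.3"

```text
t: 22.72
tool_pos: [0.5461, 0.2279, 0.1295]
orientation: [1.288, -2.863, 0.001]
force: [-4.6, -5.3, 5.2]
opening: 0.0197
gripper_force: 8.0
```

```bash
cat > arc.py <<'E'
from h import *
import sys
s=st(); M=R.from_rotvec(s['orientation']).as_matrix()
p=np.array(s['tool_pos']); pv=tw(-.13,0); v=p[:2]-pv; a0=np.arctan2(v[1],v[0]); print('r',np.hypot(*v),'theta',a0-YAW,'yaw err deg',np.degrees(np.arctan2(M[1,1],M[0,1])-np.pi/2-a0))
for th in np.linspace(a0-YAW,float(sys.argv[1]),int(sys.argv[2])+1)[1:]:
    q=np.r_[pv+.215*np.array([np.cos(th+YAW),np.sin(th+YAW)]),.127]
    print((M.T@(q-p)).round(3)[:2], round(np.degrees(a0-YAW-th),1))
E
python3 arc.py 0.1 11
```

```text
{'t': 22.717, 'q': [0.309, 0.183, 1.627, -0.001, 1.333, -2.106], 'tool_pos': [0.546, 0.228, 0.129], 'orientation': [1.288, -2.863, 0.001], 'force': [-4.56, -5.267, 5.22], 'opening': 0.02, 'gripper_force': 7.999}
r 0.21405019424139476 theta 0.7519291815740752 yaw err deg 0.5893207442213966
[-0.    -0.013] 3.4
[ 0.001 -0.025] 6.8
[ 0.003 -0.038] 10.2
[ 0.006 -0.05 ] 13.6
[ 0.009 -0.063] 17.0
[ 0.013 -0.075] 20.4
[ 0.018 -0.086] 23.8
[ 0.024 -0.098] 27.2
[ 0.03  -0.109] 30.6
[ 0.037 -0.12 ] 34.0
[ 0.044 -0.13 ] 37.4
```

Opening is 20 mm and the knob is following. On to 0.1 rad.

Call:
servo_tool --plan "0 -0.006 0 1.7; 0 -0.013 0 3.4; 0.001 -0.025 0 6.8; 0.003 -0.038 0 10.2; 0.006 -0.05 0 13.6; 0.009 -0.063 0 17; 0.013 -0.075 0 20.4; 0.018 -0.086 0 24; 0.024 -0.098 0 27.5; 0.03 -0.109 0 31; 0.037 -0.12 0 34.5; 0.044 -0.13 0 38"

```text
t: 23.72
tool_pos: [0.6134, 0.109, 0.1292]
orientation: [0.285, -3.124, 0.001]
force: [-10.7, -1.3, 5.8]
opening: 0.0198
gripper_force: 8.0
```

```bash
python3 arc.py -0.01 6
```

```text
{'t': 23.717, 'q': [0.094, 0.266, 1.532, -0.001, 1.348, -1.659], 'tool_pos': [0.613, 0.109, 0.129], 'orientation': [0.285, -3.124, 0.001], 'force': [-10.74, -1.26, 5.81], 'opening': 0.02, 'gripper_force': 7.999}
r 0.21462523818937643 theta 0.10343820507241237 yaw err deg -0.2555008945575764
[-0.    -0.004] 1.1
[-0.    -0.008] 2.2
[-0.    -0.012] 3.2
[ 0.    -0.016] 4.3
[ 0.   -0.02] 5.4
[ 0.001 -0.024] 6.5
```

Call:
servo_tool --plan "0.001 0 0 0; 0.001 -0.004 0 1; 0.002 -0.008 0 2; 0.002 -0.012 0 3; 0.002 -0.016 0 4; 0.002 -0.02 0 5; 0.002 -0.022 0 6; 0.002 -0.024 0 6; 0.002 -0.024 0 6; 0.002 -0.024 0 6" --grip 1 --grip_force 25

```text
t: 24.55
tool_pos: [0.6162, 0.0874, 0.1293]
orientation: [0.128, -3.137, -0.002]
force: [-6.4, 5.3, 1.5]
opening: 0.0191
gripper_force: 25.0
```

```bash
python3 arc.py -0.01 1
```

```text
{'t': 24.55, 'q': [0.058, 0.262, 1.536, 0.002, 1.345, -1.595], 'tool_pos': [0.616, 0.087, 0.129], 'orientation': [0.128, -3.137, -0.002], 'force': [-6.364, 5.284, 1.503], 'opening': 0.019, 'gripper_force': 25.0}
r 0.2145033476080511 theta 0.0017138718070218717 yaw err deg -0.1895773416261555
[-0.    -0.003] 0.7
```

Call:
servo_tool --plan "0 -0.001 0 0; 0 -0.002 0 0; 0 -0.003 0 0; 0 -0.004 0 0; 0 -0.004 0 0; 0 -0.004 0 0"

```text
t: 25.05
tool_pos: [0.6161, 0.0871, 0.1293]
orientation: [0.131, -3.137, -0.01]
force: [-6.4, 19.4, 2.7]
opening: 0.0192
gripper_force: 25.0
```

```bash
python3 arc.py -0.01 1
```

```text
{'t': 25.05, 'q': [0.054, 0.262, 1.537, 0.007, 1.345, -1.601], 'tool_pos': [0.616, 0.087, 0.129], 'orientation': [0.131, -3.137, -0.01], 'force': [-6.354, 19.385, 2.67], 'opening': 0.019, 'gripper_force': 24.999}
r 0.21443491990973726 theta 0.0002724498727453284 yaw err deg -0.0038030879971969475
[-0.001 -0.002] 0.6
```

It is on the hard stop: 19 N with no further travel. I'll ease off, release and lift.

Call:
servo_tool --plan "0 0.002 0 0; 0 0.004 0 0; 0 0.004 0 0"

```text
t: 25.3
tool_pos: [0.6162, 0.0874, 0.1293]
orientation: [0.129, -3.137, -0.001]
force: [-6.4, 2.8, 1.2]
opening: 0.019
gripper_force: 25.0
```

Call:
servo_tool --plan "0 0 0 0; 0 0 0 0; 0 0 0 0; 0 0 0 0; 0 0 0 0; 0 0 -0.01 0; 0 0 -0.03 0; 0 0 -0.05 0; 0 0 -0.06 0; 0 0 -0.06 0; 0 0 -0.06 0" --grip -1

```text
t: 26.22
tool_pos: [0.6176, 0.0864, 0.1905]
orientation: [-0.128, 3.137, 0.0]
force: [0.6, 0.4, -0.9]
opening: 0.0881
gripper_force: 0.0
```

```bash
python3 -c "
from h import *
st(); to(.432,-.185,.19)"
```

```text
{'t': 26.217, 'q': [0.057, 0.215, 1.476, -0.0, 1.448, -1.596], 'tool_pos': [0.618, 0.086, 0.19], 'orientation': [-0.128, 3.137, 0.0], 'force': [0.613, 0.446, -0.925], 'opening': 0.088, 'gripper_force': 0.0}
delta [ 2.072e-01 -2.553e-01  1.000e-04] turn -0.07
```

Call:
servo_tool --plan "0.01 -0.012 0 0; 0.03 -0.036 0 0; 0.05 -0.062 0 0; 0.072 -0.088 0 0; 0.094 -0.115 0 0; 0.116 -0.142 0 0; 0.138 -0.17 0 0; 0.16 -0.197 0 0; 0.18 -0.222 0 0; 0.197 -0.243 0 0; 0.207 -0.255 0 0; 0.207 -0.255 0 0"

```text
t: 27.22
tool_pos: [0.4293, -0.1866, 0.1881]
orientation: [0.123, -3.137, -0.001]
force: [0.4, -0.2, 0.4]
opening: 0.093
gripper_force: 0.0
```

Call:
servo_tool --plan "0 0 0.01 0; 0 0 0.035 0; 0 0 0.055 0; 0 0 0.07 0; 0 0 0.075 0; 0 0 0.075 0; 0 0 0.075 0"

```text
t: 27.8
tool_pos: [0.4317, -0.1839, 0.1143]
orientation: [0.13, -3.138, -0.001]
force: [-0.6, 0.6, 0.6]
opening: 0.0928
gripper_force: 0.0
```

```bash
python3 -c "
from h import *
st(); to(.432,-.185,.055)
a=cam('top')['image'][140:280,240:400];b=cam('side')['image'][130:270,220:380]
cv2.imwrite('pics/t5.png',cv2.resize(np.hstack([a,b]),None,fx=2.5,fy=2.5,interpolation=cv2.INTER_CUBIC))"
```

```text
{'t': 27.8, 'q': [-0.512, -0.134, 1.979, 0.0, 1.298, -2.166], 'tool_pos': [0.432, -0.184, 0.114], 'orientation': [0.13, -3.138, -0.001], 'force': [-0.635, 0.559, 0.565], 'opening': 0.093, 'gripper_force': 0.0}
delta [-0.0003 -0.0011  0.0593] turn -0.01
```

View pics/t5.png

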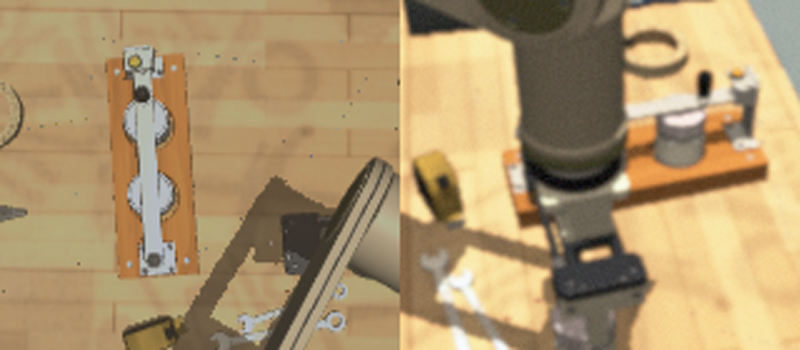

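The bar lies along the tray's centre line over both lids, with its end in the catch (knob (141,93), pivot (153,260)). Now for the full tin.

Call:
servo_tool --plan "0 0 0.015 0; 0 0 0.035 0; 0 0 0.05 0; 0 0 0.058 0; 0 0 0.059 0; 0 0 0.059 0; 0 0 0.059 0"

```text
t: 28.48
tool_pos: [0.4324, -0.1851, 0.0569]
orientation: [-0.128, 3.137, -0.001]
force: [0.4, -0.3, 1.0]
opening: 0.0932
gripper_force: 0.0
```

Call:
servo_tool --plan "0 0 0 0; 0 0 0 0; 0 0 0 0; 0 0 0 0; 0 0 0 0; 0 0 0 0; 0 0 -0.005 0; 0 0 -0.02 0; 0 0 -0.04 0; 0 0 -0.06 0; 0 0 -0.08 0; 0 0 -0.1 0" --grip 1 --grip_force 45

```text
t: 29.48
tool_pos: [0.4303, -0.1839, 0.1553]
orientation: [0.129, -3.136, -0.003]
force: [0.2, -0.5, -7.5]
opening: 0.0607
gripper_force: 45.0
```

Call:
servo_tool --plan "0 0 -0.015 0; 0 0 -0.035 0; 0 0 -0.055 0; 0 0 -0.07 0; 0 0 -0.08 0; 0 0 -0.083 0; 0 0 -0.083 0; 0 0 -0.083 0; 0 0 -0.083 0; 0 0 -0.083 0; 0 0 -0.083 0; 0 0 -0.083 0"

```text
t: 30.48
tool_pos: [0.4313, -0.1846, 0.238]
orientation: [0.128, -3.138, -0.001]
force: [-0.1, 0.3, -8.0]
opening: 0.0607
gripper_force: 45.0
```

```bash
python3 -c "
from h import *
st()
a=cam('top')['image'][140:280,240:400];b=cam('side')['image'][130:270,220:380]
cv2.imwrite('pics/t6.png',cv2.resize(np.hstack([a,b]),None,fx=2.5,fy=2.5))
s=st()"
```

```text
{'t': 30.483, 'q': [-0.514, -0.231, 1.833, -0.0, 1.54, -2.166], 'tool_pos': [0.431, -0.185, 0.238], 'orientation': [0.128, -3.138, -0.001], 'force': [-0.053, 0.253, -8.028], 'opening': 0.061, 'gripper_force': 44.995}
{'t': 30.583, 'q': [-0.514, -0.231, 1.833, 0.0, 1.541, -2.166], 'tool_pos': [0.431, -0.185, 0.238], 'orientation': [0.128, -3.139, -0.0], 'force': [0.252, -0.237, -7.635], 'opening': 0.061, 'gripper_force': 44.995}
```

View pics/t6.png

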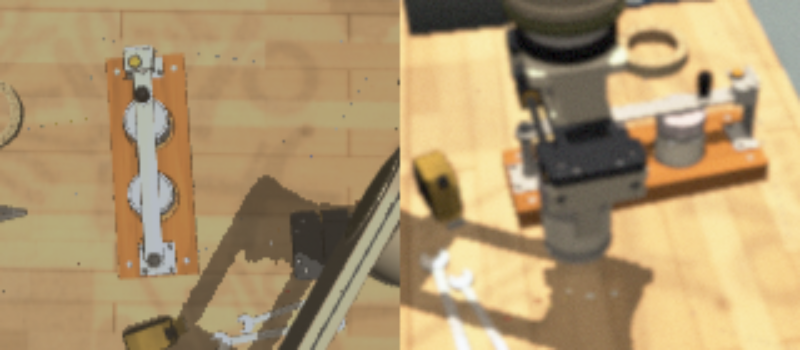

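The full tin is held upright with its underside at about 0.18 m, at rest. The bar is shut over both tins, so I'm handing in.

```bash
python3 -c "
from plant import robot
print(robot.close_job())"
```

```text
the job is handed in; nothing more can be done
None
```

I handed the job in at about 30.6 s without seeing a verdict: both part-used tins (about 5 N each) are in the pockets, the keeper bar is shut on its stop over their lids, and the full tin (about 8 N) is held upright with its underside about 18 cm up.

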